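# Close up the well plates and hold the viewing screen at 45 degrees

## Robot

A 6-joint arm with a two-finger parallel gripper is mounted at the origin on the work surface. World frame = base frame: x ahead of the robot, y to its left, z up, the work surface at z = 0. Lengths are in mm, angles in rad, forces in N, time in s.
With the tool pointing down it reaches from about 275 to 750 mm from the base axis. Payload 10.2 kg.
Tool frame: the origin (TCP) lies between the finger pads; the fingertips stand 22 mm ahead of it and the grasp point (between the pads) lies 3 mm ahead of it (ctrl.nose_length is the distance from the TCP to the fingertips, in mm); y points along the fingers, z is the direction in which the jaws open and shut, and the axes are right-handed (so a half turn about y gives the same grasp; the last joint's range is limited). The gripper opens to 85 mm and grips with 20 to 120 N. Pads are 22 mm wide; open, the fingers measure 114 mm over their backs; the gripper's body (76 mm by 85 mm) begins 54 mm behind the grasp point. The pads swing forward as they close: fully open they stand 13 mm farther back than shut.
Start: joints at [-1.456, 0.313, 1.498, -0, 1.331, -0.223], TCP at [173.979, -495.341, 230.894] pointing down, gripper open.
Joint ranges: [-2.94, 2.94], [-0.97, 2.17], [0.19, 2.56], [-1.23, 4.37], [0.02, 3.11], [-2.88, 2.88]. Speed limits (rad/s): [2.39, 2.39, 3.01, 3.14, 3.14, 3.14].

## Interface

Orientations are given as a unit quaternion [w, x, y, z].
In Python, from rig import ctrl, eyes, models gives the robot as it stands.
- The arm moves only by the shell command python3 -m crank 'ROWS' [FORCE]. ROWS is JSON, a list of rows, each an object with "dp": the shift along the tool's x, y, z in mm, a list of three; "roll": the turn about the tool's y in rad; "gripper": the closure in counts, from 0 (fully open) to 255 (shut). A call has 1 to 10 rows; each row is the pose to reach, as a shift and turn from the pose commanded when the call began, along the tool's axes at that moment; what a row does not reach only later rows make up. A row lasts 1/12 s, in which the tool goes at most 41.7 mm and 7.16 degrees, less where a joint would pass 70% of its speed; a pose out of reach is approached as far as the arm can. A call with a gripper value outside its range is refused whole. The fingers move at their own pace and stop on an object; FORCE is the grip in N (left out, the last holds). Time passes only in rows, so rows that repeat a pose let the fingers close. It gives the time, the measured TCP pose, the force and the opening at its end, in the units of the state.
- ctrl.sense(): the state, without advancing time (a new reading comes with each control period).
- eyes.capture(name): name is "scene" or "top" or "wrist"; returns a dict with "color" (384x512x3 uint8, red, green, blue), "fx", "fy", "cx", "cy" (pixels), "R" (3x3) and "t" (3): a world point X has camera coordinates R X + t. Camera axes: x right, y down, z forward; pixel columns grow to the right and rows downward; lengths in mm; the calibration is good to about 2 mm. A picture is of the moment at which its call begins. There is no depth.
- ctrl.finish_job(): hands the job in, once; it reports no verdict.
Trained networks look in a picture, given as the dict that the camera call returned (one of the last four; its "shot" number tells which), for a name from the list of things; names that differ only in an ending like _2 or _b are one class to them, and where a whole thing is asked for, a point or a joint stands for the part that bears it (a point fixed in the world has none). Each returns a list of dicts, best first, with "confidence" (0 to 1); they miss things now and then, are a little off and sometimes report something else, mostly with a low value. They report only what shows in the picture. A call takes as long as a camera call. They do not tell look-alikes from the thing itself.
- models.spot_in(picture, label): "extent" ([centre column, centre row, width, height] in pixels, round what is visible of it).
- models.spot_point(picture, label): "centre" ([column, row] in pixels: a listed point, or the origin of a listed thing).
The state is a dict: "time_s": time; "joints": joint angles; "dq": joint speeds; "tau": joint torques, N m; "eef_pos": TCP position; "ee_rot": TCP orientation; "force": force on the tool from outside, world axes, zero at the start; "wrist_torque": the same for the moment, N m; "grip_width": opening from 0.0 (shut) to 1.0 (fully open).
Only numpy, scipy, OpenCV 4.12 (cv2) and the standard library are available. Lean on these libraries where they do the work, as an engineer would, in place of code of your own. Each camera call takes 0.05 s, during which the arm holds its last target. There are 200 camera calls.

## Task

Two well plates lie on the blue-light viewing box, whose amber screen is tipped right back. Slide the orange-tagged plate sideways over the lit surface until its long side is flush against the other plate, which stays at the left kerb, with no gap between them. Then take the screen by its grip bar, bring it forward under control without letting it drop, and finish while holding it steady, open at 45 degrees to the lit surface, because its slack hinge would let it fall shut; leave the bottle, dish and tally counter beside the box where they are.

Things in the scene. Friction and masses are not known exactly. Their poses are not given: they have to be found in the camera images.
- lightbox: White blue-light viewing box, fixed, 250 (x) x 340 (y) x 70 mm high. Origin: centre of its underside, on the bench; x points from its front (robot side) to the hinge side, y to its left, z up. The flat lit blue surface, z = 70 mm, lies between grey kerbs 6 mm high with inner faces at y = +-132, x = -95 and +75 mm. Place and yaw (within 0.3 rad) change.
- seated_plate: 48-well plate without a tag, 127.8 (x) x 85.5 (y) x 20 mm high, 63 to 126 g, loose, lying on the lit surface with its left long side at the left (+y) kerb, long sides along the box's x axis. Origin: centre of its underside; axes as the box's.
- loose_plate: 48-well plate of the same size, 63 to 126 g, orange tag at its short side nearest the robot, loose on the lit surface to the right (-y) of the other plate, gap 15 to 40 mm, up to 0.1 rad askew; slides easily. Origin: centre of its underside; y towards the other plate, z up. Flush side by side, the origins are 85.5 mm apart along y.
- screen (a joint): Opening angle of the amber screen, rad: 0 shut, flat over the lit surface; 0.785 = 45 degrees; 1.75 tipped right back on its stop (the start; its weight keeps it there). It opens up and away from the robot. Hinge slack: forward of about 1.5 it falls shut unless held (2 to 2.5 N at the bar). 0.36 to 0.5 kg hood 195 mm deep, 292 mm wide, with a 20 mm rim on its underside.
- screen_hinge (a point): Middle of the screen's hinge line, fixed on the box at x = 108, y = 0, z = 98 mm in the box's frame; the line runs along the box's y axis.
- screen_grip (a point): Middle of the screen's grip bar: black, round, 12 mm diameter, parallel to the hinge line, 233 mm from it, its axis 38 mm beyond the screen's edge, 104 mm free length between two arms: pinch it across from above; it can turn between the fingers. At angle a it lies 233 cos(a) mm from the hinge along the box's -x and 233 sin(a) mm above it.
- reagent_bottle: Bystander: amber jar with white cap, 54 mm diameter, 100 mm high, standing on the bench beside the box. Origin: centre of its underside.
- petri_dish: Bystander: closed clear dish, 90 mm diameter, 16 mm high, on the bench beside the box. Origin: centre of its underside.
- tally_counter: Bystander: black keypad counter with white keys, 75 x 60 x 24 mm, on the bench beside the box. Origin: centre of its underside.
There are look-alikes about, which are no part of the job. Leave any yellow look-alike of the loose_plate alone.

How it is judged:
By the outcome, as a careful person would: the job done as asked, in the order asked, and still so for the second after the job is handed in, while the arm keeps its last pose, push and grip.
It also fails if it takes over 46 s, if anything falls off the work surface, if the arm or the gripper's body presses on something with over 40 N, if the wrist force passes 120 N, or if a joint passes its speed limit or range.

## Working session

There is one attempt and no reset: what is moved stays moved. The work goes in short steps, Python scripts to look and compute and a shell command to move; the robot and the scene stay as the last step left them, time stands still between calls to the robot, and variables do not carry over. Pictures are saved under pics/ and viewed, about 8 in all and at most 12, crops included, and the job is handed in when it is done.

```bash
ls; mkdir -p pics
cat > h.py <<'E'
import numpy as np, cv2
from rig import ctrl, eyes, models
from scipy.spatial.transform import Rotation as Rn
def ray(p,uv):
    R=np.array(p["R"]);t=np.array(p["t"])
    d=np.array([(uv[0]-p["cx"])/p["fx"],(uv[1]-p["cy"])/p["fy"],1.0])
    return -R.T@t, R.T@d
def onz(p,uv,z):
    c,d=ray(p,uv); return c+d*(z-c[2])/d[2]
def tri(obs):
    A=np.zeros((3,3));b=np.zeros(3)
    for p,uv in obs:
        c,d=ray(p,uv);d=d/np.linalg.norm(d);M=np.eye(3)-np.outer(d,d);A+=M;b+=M@c
    return np.linalg.solve(A,b)
def proj(p,X):
    q=np.array(p["R"])@np.array(X,float)+np.array(p["t"]); return np.array([p["fx"]*q[0]/q[2]+p["cx"],p["fy"]*q[1]/q[2]+p["cy"]])
def tool(s):
    w,x,y,z=s["ee_rot"]; return Rn.from_quat([x,y,z,w]).as_matrix()
E
python3 - <<'E'
from h import *
s=ctrl.sense(); print(s, ctrl.nose_length); print(tool(s).round(3))
P={}
for n in("scene","top"):
    p=eyes.capture(n);P[n]=p
    print(n,np.round(-np.array(p["R"]).T@p["t"]),p["fx"])
    cv2.imwrite(f"pics/{n}0.png",p["color"][...,::-1])
    for l in("lightbox","seated_plate","loose_plate","screen_hinge","screen_grip","reagent_bottle","petri_dish","tally_counter"):
        for d in models.spot_point(p,l)[:3]: print(l,np.round(d["centre"]),round(d["confidence"],2))
E
```

```text
pics
{'time_s': 0.0, 'joints': array([-1.45640521e+00,  3.13481558e-01,  1.49841755e+00,  2.07626035e-05,
        1.33098180e+00, -2.23436970e-01]), 'dq': array([ 1.69475390e-03,  5.33830543e-05, -4.37286406e-04,  9.19444552e-04,
        1.06989834e-03,  5.06340063e-04]), 'tau': array([-2.33229643e-03, -4.12277842e+01, -2.59742868e+01, -3.88868166e-04,
        4.24744299e-03,  1.26949135e-05]), 'eef_pos': array([ 173.95202942, -495.08592632,  230.32627621]), 'ee_rot': array([ 0.11890329, -0.11883941,  0.69749772, -0.69658892]), 'force': array([ 0.68189057, -0.45855805,  0.09795115]), 'wrist_torque': array([-0.04341423, -0.03202869,  0.07699883]), 'grip_width': 0.9975779298988183} 22.0
[[-0.943 -0.     0.331]
 [-0.331  0.001 -0.943]
 [-0.    -1.    -0.001]]
scene [853. 609. 802.] 377.6395655790077
lightbox [258. 203.] 0.8
lightbox [289. 280.] 0.15
seated_plate [276. 203.] 0.91
loose_plate [250. 180.] 0.71
loose_plate [152. 180.] 0.63
screen_hinge [217. 193.] 0.67
screen_grip [192. 124.] 0.74
reagent_bottle [284. 280.] 0.73
petri_dish [232. 148.] 0.65
tally_counter [335. 261.] 0.74
top [372.  35. 880.] 347.94186145455217
lightbox [274. 228.] 0.64
seated_plate [240. 215.] 0.68
loose_plate [286. 224.] 0.89
loose_plate [372. 155.] 0.78
screen_hinge [283. 174.] 0.57
screen_grip [298. 114.] 0.92
screen_grip [176. 184.] 0.53
reagent_bottle [176. 181.] 0.88
petri_dish [369. 259.] 0.62
tally_counter [169. 237.] 0.97
```

Run:
```python
import cv2,numpy as np
a=cv2.imread("pics/scene0.png");b=cv2.imread("pics/top0.png")
a=cv2.resize(a[90:310,120:370],None,fx=2,fy=2,interpolation=2)[:440]
b=cv2.resize(b[90:310,150:400],None,fx=2.4,fy=2.4,interpolation=2)
cv2.imwrite("pics/v1.png",b);cv2.imwrite("pics/v2.png",a)
```

```text
(no output)
```

View pics/v1.png

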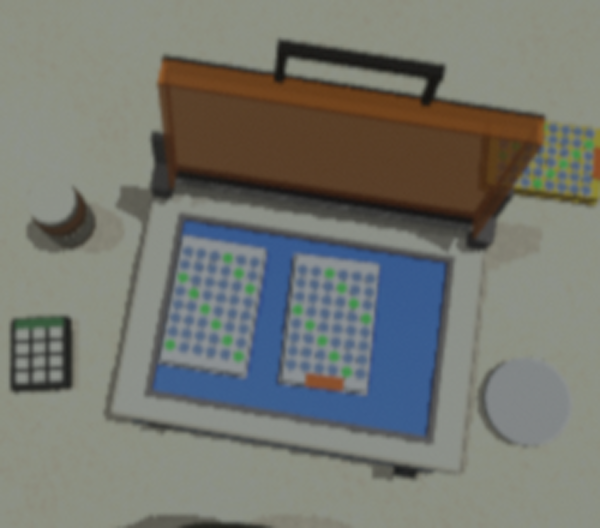

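View pics/v2.png

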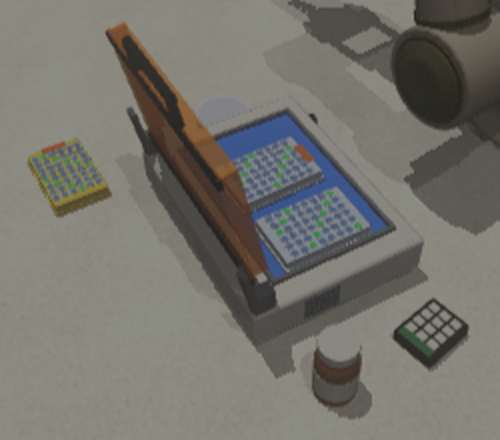

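The top view shows the box yawed about -0.15. The seated plate is at top px ~(240,215), the orange-tagged plate at ~(286,226), the black bar at ~(300,114) and the yellow decoy at ~(383,157), to be left alone. The scene view agrees, and its bar is at ~(194,128).

```bash
cat > fit.py <<'E'
from h import *
def fit(p):
    """box yaw/centre from blue surface quad; plates in box frame (mm)"""
    im=p["color"].astype(int); hsv=cv2.cvtColor(p["color"],cv2.COLOR_RGB2HSV)
    m=((hsv[...,0]>100)&(hsv[...,0]<125)&(hsv[...,1]>120)).astype(np.uint8)
    m=cv2.morphologyEx(m,cv2.MORPH_OPEN,np.ones((3,3),np.uint8))
    n,l,st,_=cv2.connectedComponentsWithStats(m); k=1+np.argmax(st[1:,4]); m=(l==k).astype(np.uint8)
    c=np.vstack(cv2.findContours(m,0,2)[0]); h=cv2.convexHull(c)
    w=np.array([onz(p,q[0],73)[:2] for q in h],np.float32)
    r=cv2.minAreaRect(w); b=cv2.boxPoints(r)
    hm=cv2.fillConvexPoly(np.zeros_like(m),h,1); hm=cv2.erode(hm,np.ones((3,3)))
    return m,hm,r,b
E
python3 - <<'E'
from fit import *
P={n:eyes.capture(n) for n in("scene","top")}
t=P["top"]; m,hm,r,b=fit(t); print(r,b.round(1))
e=[b[(i+1)%4]-b[i] for i in range(2)]; L=max(e,key=np.linalg.norm); 
if L[1]<0: L=-L
yaw=np.arctan2(-L[0],L[1]); c=np.array(r[0]); R=np.array([[np.cos(yaw),-np.sin(yaw)],[np.sin(yaw),np.cos(yaw)]])
O=c+R@[10,0]; print("yaw",yaw,"box origin",O)
box=lambda X:np.r_[R.T@(np.array(X[:2])-O),X[2]]
g=hm*(1-m); g=cv2.morphologyEx(g,cv2.MORPH_OPEN,np.ones((5,5),np.uint8))
for q in cv2.findContours(g,0,2)[0]:
    if cv2.contourArea(q)<300: continue
    w=np.array([box(onz(t,x[0],90))[:2] for x in q],np.float32); print("plate",cv2.minAreaRect(w), w.min(0),w.max(0))
for l in("seated_plate","loose_plate","screen_grip","lightbox","screen_hinge"):
    A=models.spot_point(P["scene"],l)[:2];B=models.spot_point(t,l)[:2]
    for a in A:
        for d in B:
            X=tri([(P["scene"],a["centre"]),(t,d["centre"])]); print(l,X.round(),box(X).round(),"res",np.round(proj(t,X)-d["centre"],1))
bar=[108-233*np.cos(1.75),0,98+233*np.sin(1.75)]
W=np.r_[O+R@bar[:2],bar[2]];print("bar pred",W,proj(t,W),proj(P["scene"],W))
for x in P.values():
  v=x["color"].copy()
E
```

```text
((483.6512451171875, -4.599151611328125), (262.06597900390625, 168.088134765625), 89.08763885498047) [[ 397.5 -134.3]
 [ 565.6 -137. ]
 [ 569.8  125.1]
 [ 401.7  127.8]]
yaw -0.015923811 box origin [493.64997733  -4.758383  ]
plate ((-6.285911560058594, -24.549060821533203), (129.47341918945312, 86.50251007080078), 2.1797139644622803) [-71.426994 -69.632034] [59.39816  20.467556]
plate ((-7.626129150390625, 85.42973327636719), (83.25670623779297, 129.51744079589844), 89.91544342041016) [-72.32646   43.742798] [ 57.146854 127.13733 ]
seated_plate [495.  83.  71.] [-1. 88. 71.] res [-0.8  0.7]
seated_plate [471. 179. 158.] [-26. 183. 158.] res [ 22.9 -26.7]
loose_plate [572. -79. 168.] [ 80. -73. 168.] res [-52.   27.1]
loose_plate [494. -24.  78.] [  1. -20.  78.] res [ 0.4 -0.4]
loose_plate [ 719. -239.   -6.] [ 229. -230.   -6.] res [ 0.8 -0.8]
loose_plate [618. -63. 103.] [125. -57. 103.] res [ 24.9 -51.6]
screen_grip [644.  -8. 323.] [150.  -1. 323.] res [ 1.7 -1.9]
lightbox [496.  -9. -27.] [  2.  -5. -27.] res [ 0.8 -0.8]
screen_hinge [605. -17.  90.] [111. -11.  90.] res [ 1. -1.]
bar pred [643.16235085  -7.13939112 327.26872562] [299.46047026 114.43805763] [193.84052567 124.47309973]
```

Geometry agrees: box yaw ≈ -0.016, origin ≈ (494,-5), bar triangulated at z 323 (predicted 327), loose plate at box y ≈ -20 and about 0.038 rad askew. I'll move to a point above the surface right of the loose plate, jaws along box x, so both open fingers push its long side.

```bash
python3 -m crank '[{"dp":[-36,0,-22],"roll":-0.122,"gripper":0},{"dp":[-72,0,-45],"roll":-0.243,"gripper":0},{"dp":[-107,0,-67],"roll":-0.365,"gripper":0},{"dp":[-143,0,-89],"roll":-0.486,"gripper":0},{"dp":[-178,0,-112],"roll":-0.608,"gripper":0},{"dp":[-214,0,-134],"roll":-0.73,"gripper":0},{"dp":[-250,0,-156],"roll":-0.851,"gripper":0},{"dp":[-285,0,-179],"roll":-0.973,"gripper":0},{"dp":[-321,0,-201],"roll":-1.094,"gripper":0},{"dp":[-357,0,-223],"roll":-1.216,"gripper":0}]' 30; python3 -c "
from h import *
s=ctrl.sense();T=tool(s);print(T.round(3),s['eef_pos'],s['joints'].round(2),(T.T@(np.array([489.1,-99.8,231])-s['eef_pos'])).round(1))"
```

```text
time_s: 2.33
eef_pos: [435.1, -168.1, 231.2]
ee_rot: [-0.497, 0.497, -0.503, 0.503]
force: [1.3, -0.9, -2.1]
grip_width: 1.0
[[-0.011  0.001  1.   ]
 [-1.    -0.    -0.011]
 [ 0.    -1.     0.001]] [ 435.11566188 -168.05262486  231.18840651] [-0.62  0.18  1.66 -0.    1.29 -0.61] [-68.8   0.2  53.2]
```

```bash
python3 -m crank '[{"dp":[-34,0,27],"roll":0.005,"gripper":0},{"dp":[-69,0,54],"roll":0.005,"gripper":0},{"dp":[-69,35,54],"roll":0.005,"gripper":0},{"dp":[-69,70,54],"roll":0.005,"gripper":0},{"dp":[-69,100,54],"roll":0.005,"gripper":0},{"dp":[-69,100,54],"roll":0.005,"gripper":0}]'
python3 - <<'E'
from h import *
s=ctrl.sense();print(s["eef_pos"],tool(s).round(3)[:,2],s["joints"].round(2))
w=eyes.capture("wrist");a=eyes.capture("scene")
print(proj(w,s["eef_pos"]),proj(w,s["eef_pos"]-[0,0,22]),proj(a,s["eef_pos"]-[0,0,22]),proj(a,s["eef_pos"]-[0,0,9]))
b=cv2.resize(a["color"][100:260,160:380],None,fx=2.3,fy=2.3,interpolation=2)
cv2.imwrite("pics/w1.png",w["color"][...,::-1]);cv2.imwrite("pics/s1.png",b[...,::-1])
E
```

```text
time_s: 2.83
eef_pos: [486.8, -100.4, 126.0]
ee_rot: [0.493, -0.496, 0.509, -0.502]
force: [-0.9, 0.7, -0.7]
grip_width: 0.997
[ 486.82872047 -100.43821854  126.02780178] [ 1.    -0.021 -0.009] [-0.44  0.37  1.71 -0.    1.07 -0.42]
[254.86572119 244.06266086] [254.90167608 227.74690561] [241.77505104 154.79740672] [241.61516171 151.23418664]
```

View pics/w1.png

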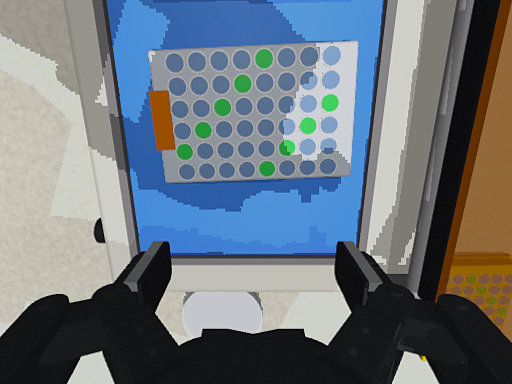

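The wrist view shows the orange-tagged plate slightly askew (px 150–357 × 40–182), with the two open fingertips at ~(150,245) and (350,245) on its right, symmetric about it. I'll lower and feel for the surface.

```bash
python3 -m crank '[{"dp":[0,14,0],"roll":0,"gripper":0},{"dp":[0,28,0],"roll":0,"gripper":0},{"dp":[0,28,0],"roll":0,"gripper":0},{"dp":[0,28,0],"roll":0,"gripper":0}]'
python3 - <<'E'
from h import *
s=ctrl.sense();print(s["eef_pos"],tool(s).round(3)[:,2],s["force"].round(1))
w=eyes.capture("wrist")
cv2.imwrite("pics/w2.png",w["color"][...,::-1])
E
```

```text
time_s: 3.27
eef_pos: [490.1, -102.4, 104.7]
ee_rot: [-0.495, 0.494, -0.505, 0.506]
force: [0.4, -0.5, -0.1]
grip_width: 1.002
[ 490.06955438 -102.41780982  104.6782009 ] [ 1.    -0.022  0.002] [ 0.4 -0.5 -0.1]
```

View pics/w2.png

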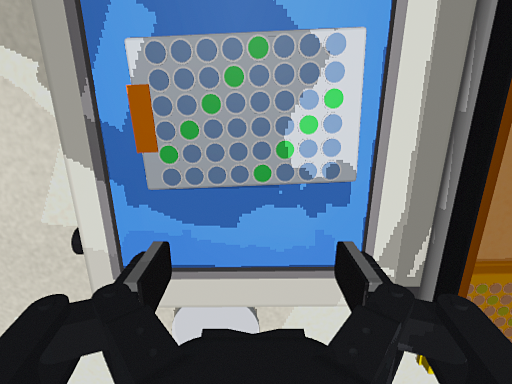

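```bash
python3 - <<'E'
from h import *
s=ctrl.sense();w=eyes.capture("wrist");T=tool(s)
for d in (9,15,22):
  print(d,[proj(w,s["eef_pos"]+T@np.array([x,d,z])).round() for x in(-11,11) for z in(-42.5,42.5)])
E
python3 -m crank '[{"dp":[0,4,0],"roll":-0.005,"gripper":0},{"dp":[0,7,0],"roll":-0.005,"gripper":0},{"dp":[0,7,0],"roll":-0.005,"gripper":0},{"dp":[0,7,0],"roll":-0.005,"gripper":0}]'
```

```text
9 [array([182., 220.]), array([328., 220.]), array([184., 253.]), array([325., 253.])]
15 [array([184., 216.]), array([325., 216.]), array([187., 248.]), array([323., 248.])]
22 [array([187., 211.]), array([323., 212.]), array([189., 243.]), array([320., 243.])]
time_s: 3.7
eef_pos: [489.3, -101.9, 95.9]
ee_rot: [0.496, -0.496, 0.504, -0.504]
force: [-0.2, -0.4, -0.1]
grip_width: 0.999
```

```bash
python3 -m crank '[{"dp":[0,3,0],"roll":0,"gripper":0},{"dp":[0,6,0],"roll":0,"gripper":0},{"dp":[0,8,0],"roll":0,"gripper":0},{"dp":[0,8,0],"roll":0,"gripper":0}]'
python3 - <<'E'
from h import *
w=eyes.capture("scene");s=ctrl.sense()
print(proj(w,s["eef_pos"]-[0,0,9]),s["force"])
cv2.imwrite("pics/s2.png",cv2.resize(w["color"][110:230,180:340],None,fx=4,fy=4,interpolation=2)[...,::-1])
E
```

```text
time_s: 4.03
eef_pos: [489.1, -101.8, 87.4]
ee_rot: [0.496, -0.496, 0.505, -0.504]
force: [0.9, -0.3, 0.4]
grip_width: 1.0
[241.11316699 161.59910625] [-0.16906507 -0.46226908 -0.08192739]
```

View pics/s2.png

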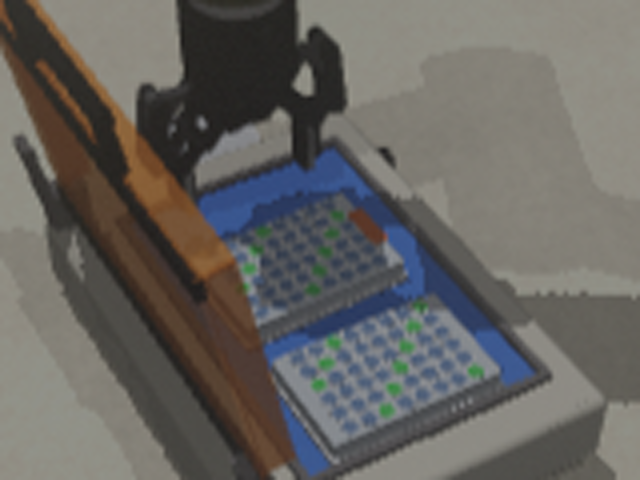

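```bash
python3 - <<'E'
from h import *
w=eyes.capture("scene")
for z in(70,75,80,85,90): print(z,proj(w,[440,-91,z]),proj(w,[440,-113,z]))
E
python3 -m crank '[{"dp":[0,2,0],"roll":0,"gripper":0},{"dp":[0,4,0],"roll":0,"gripper":0},{"dp":[0,4,0],"roll":0,"gripper":0}]'
```

```text
70 [257.97645055 160.07478178] [254.1311802  155.71521887]
75 [257.97273305 158.77464012] [254.1145026  154.41547065]
80 [257.96899002 157.46557109] [254.09771182 153.106902  ]
85 [257.9652212  156.14748241] [254.08080671 151.78942283]
90 [257.96142633 154.82028054] [254.06378609 150.46294181]
time_s: 4.38
eef_pos: [489.2, -101.8, 83.5]
ee_rot: [0.496, -0.496, 0.504, -0.504]
force: [-0.7, 1.0, 0.5]
grip_width: 1.003
```

```bash
python3 -m crank '[{"dp":[0,2,0],"roll":0,"gripper":0},{"dp":[0,3,0],"roll":0,"gripper":0},{"dp":[0,3,0],"roll":0,"gripper":0}]';python3 -m crank '[{"dp":[0,1,0],"roll":0,"gripper":0},{"dp":[0,2,0],"roll":0,"gripper":0},{"dp":[0,2,0],"roll":0,"gripper":0}]'
```

```text
time_s: 4.63
eef_pos: [489.2, -101.8, 80.7]
ee_rot: [0.496, -0.496, 0.504, -0.504]
force: [-0.8, -0.1, 0.9]
grip_width: 1.002
time_s: 4.88
eef_pos: [489.3, -101.8, 78.7]
ee_rot: [0.496, -0.496, 0.504, -0.504]
force: [-0.1, 0.6, -0.0]
grip_width: 0.998
```

```bash
python3 -m crank '[{"dp":[-6,0,0],"roll":0,"gripper":0},{"dp":[-12,0,0],"roll":0,"gripper":0},{"dp":[-15,0,0],"roll":0,"gripper":0},{"dp":[-18,0,0],"roll":0,"gripper":0},{"dp":[-21,0,0],"roll":0,"gripper":0},{"dp":[-24,0,0],"roll":0,"gripper":0},{"dp":[-27,0,0],"roll":0,"gripper":0},{"dp":[-30,0,0],"roll":0,"gripper":0},{"dp":[-32,0,0],"roll":0,"gripper":0},{"dp":[-34,0,0],"roll":0,"gripper":0}]'; python3 -m crank '[{"dp":[-2,0,0],"roll":0,"gripper":0},{"dp":[-4,0,0],"roll":0,"gripper":0},{"dp":[-6,0,0],"roll":0,"gripper":0},{"dp":[-7,0,0],"roll":0,"gripper":0},{"dp":[-8,0,0],"roll":0,"gripper":0},{"dp":[-8,0,0],"roll":0,"gripper":0}]'
python3 - <<'E'
from h import *
s=ctrl.sense();print(tool(s).round(3)[:,2],s["force"])
w=eyes.capture("wrist")
cv2.imwrite("pics/w3.png",w["color"][...,::-1])
E
```

```text
time_s: 5.72
eef_pos: [489.9, -67.7, 78.9]
ee_rot: [-0.496, 0.496, -0.504, 0.504]
force: [0.0, -0.9, 0.3]
grip_width: 1.001
time_s: 6.22
eef_pos: [490.1, -59.8, 78.9]
ee_rot: [-0.496, 0.496, -0.504, 0.504]
force: [-0.2, -0.2, -0.0]
grip_width: 1.001
[ 1.    -0.017  0.   ] [-0.22808158 -0.19219848 -0.03563781]
```

View pics/w3.png

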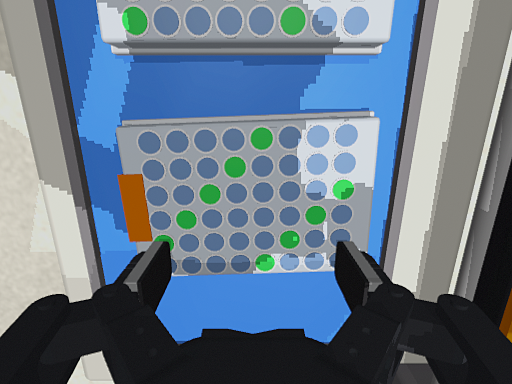

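Run:
```python
from fit import *
t=eyes.capture("top");w=eyes.capture("wrist")
for p,n in((t,"top"),(w,"wrist")):
  for l in("loose_plate","seated_plate"):
    for d in models.spot_point(p,l)[:2]: print(n,l,d["confidence"],np.round(d["centre"]),onz(p,d["centre"],70).round(1))
for r in[(262,272),(255,115),(245,52),(245,45)]: print(r,onz(w,r,90).round(1),onz(w,r,72).round(1))
cv2.imwrite("pics/t3.png",cv2.resize(t["color"][150:290,190:360],None,fx=4,fy=4,interpolation=2)[...,::-1])
```

```text
top loose_plate 0.96 [372. 158.] [ 683.2 -215.6   70. ]
top seated_plate 0.73 [237. 214.] [495.8  88.9  70. ]
wrist loose_plate 0.9 [251. 194.] [488.2 -33.2  70. ]
(262, 272) [493.7 -70.8  90. ] [494.2 -82.6  72. ]
(255, 115) [491.1  10.6  90. ] [491.2   9.9  72. ]
(245, 52) [487.2  36.4  90. ] [486.8  39.3  72. ]
(245, 45) [487.2  39.1  90. ] [486.9  42.3  72. ]
```

View pics/t3.png

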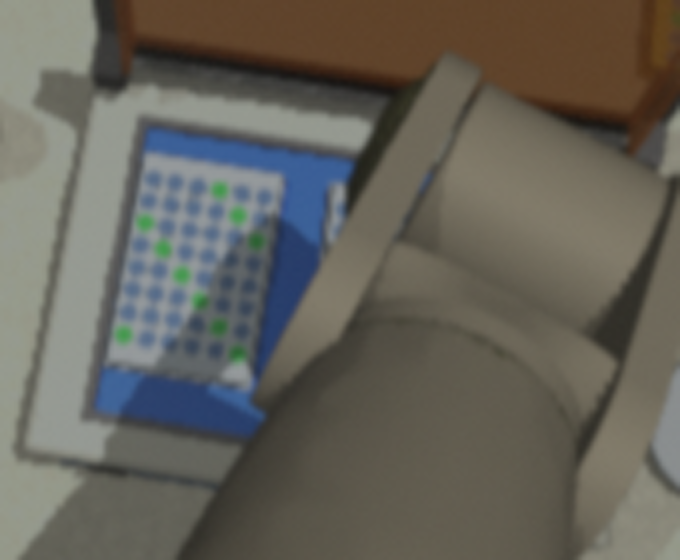

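The loose plate has not moved: its right edge is still at y≈-68, and the fingers passed above it. The wrist view gives open fingertips about 15–17 mm behind the TCP, not 9 mm ahead. I'll back off and lower further, feeling for contact.

```bash
python3 -m crank '[{"dp":[15,-3,0],"roll":0,"gripper":0},{"dp":[30,-3,0],"roll":0,"gripper":0},{"dp":[42,-3,0],"roll":0,"gripper":0},{"dp":[42,0,0],"roll":0,"gripper":0},{"dp":[42,4,0],"roll":0,"gripper":0},{"dp":[42,8,0],"roll":0,"gripper":0},{"dp":[42,8,0],"roll":0,"gripper":0},{"dp":[42,8,0],"roll":0,"gripper":0}]'; python3 -m crank '[{"dp":[0,2,0],"roll":0,"gripper":0},{"dp":[0,4,0],"roll":0,"gripper":0},{"dp":[0,4,0],"roll":0,"gripper":0}]'; python3 -c "
from h import *
s=ctrl.sense();w=eyes.capture('wrist');T=tool(s)
print(s['force'])
for d in(-17,-10,0,9):print(d,[proj(w,s['eef_pos']+T@np.array([x,d,z])).round() for x in(-11,11) for z in(-42.5,42.5)])
cv2.imwrite('pics/w4.png',w['color'][...,::-1])"
```

```text
time_s: 7.23
eef_pos: [489.2, -101.2, 70.5]
ee_rot: [0.496, -0.496, 0.504, -0.504]
force: [0.0, -0.2, 0.0]
grip_width: 0.999
time_s: 7.48
eef_pos: [489.2, -101.7, 66.6]
ee_rot: [0.496, -0.496, 0.504, -0.504]
force: [0.8, 0.7, 0.3]
grip_width: 1.001
[0.75738661 0.7107124  0.25076822]
-17 [array([169., 240.]), array([341., 240.]), array([173., 279.]), array([337., 279.])]
-10 [array([173., 234.]), array([337., 234.]), array([176., 271.]), array([334., 271.])]
0 [array([178., 226.]), array([332., 226.]), array([181., 261.]), array([329., 261.])]
9 [array([182., 220.]), array([328., 220.]), array([184., 253.]), array([325., 253.])]
```

View pics/w4.png

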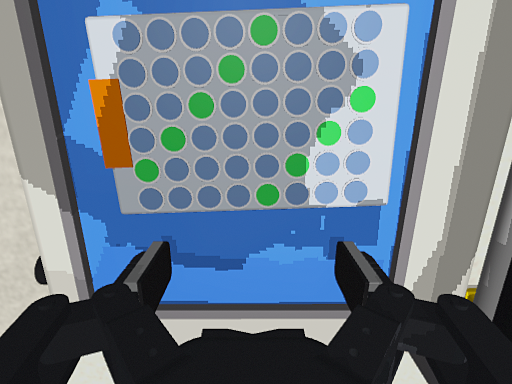

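Predictions for d=-17 match the fingertips at px (169,240)/(341,240), so the tips are at z≈84. Lowering 7–8 mm more, then pushing.

```bash
python3 -m crank '[{"dp":[0,4,0],"roll":0,"gripper":0},{"dp":[0,8,0],"roll":0,"gripper":0},{"dp":[-4,8,0],"roll":0,"gripper":0},{"dp":[-8,8,0],"roll":0,"gripper":0},{"dp":[-12,8,0],"roll":0,"gripper":0},{"dp":[-15,8,0],"roll":0,"gripper":0},{"dp":[-18,8,0],"roll":0,"gripper":0},{"dp":[-20,8,0],"roll":0,"gripper":0},{"dp":[-22,8,0],"roll":0,"gripper":0},{"dp":[-24,8,0],"roll":0,"gripper":0}]'; python3 -m crank '[{"dp":[-2,0,0],"roll":0,"gripper":0},{"dp":[-4,0,0],"roll":0,"gripper":0},{"dp":[-6,0,0],"roll":0,"gripper":0},{"dp":[-8,0,0],"roll":0,"gripper":0},{"dp":[-10,0,0],"roll":0,"gripper":0},{"dp":[-12,0,0],"roll":0,"gripper":0},{"dp":[-14,0,0],"roll":0,"gripper":0},{"dp":[-16,0,0],"roll":0,"gripper":0},{"dp":[-17,0,0],"roll":0,"gripper":0},{"dp":[-18,0,0],"roll":0,"gripper":0}]';python3 - <<'E'
from h import *
s=ctrl.sense();print(s["eef_pos"],s["force"])
w=eyes.capture("wrist");print(proj(w,[490,46,90]),proj(w,[490,44,72]))
cv2.imwrite("pics/w5.png",w["color"][...,::-1])
E
```

```text
time_s: 8.37
eef_pos: [489.8, -77.8, 59.0]
ee_rot: [-0.496, 0.496, -0.504, 0.504]
force: [0.0, -0.3, 0.7]
grip_width: 0.999
time_s: 9.2
eef_pos: [490.1, -59.8, 58.9]
ee_rot: [0.496, -0.496, 0.504, -0.504]
force: [-1.0, -1.2, 1.2]
grip_width: 1.003
[490.05960001 -59.76829986  58.90039412] [-1.04688389 -1.19791972  1.18242249]
[251.05282939  11.6137301 ] [251.36854431  31.0103698 ]
```

View pics/w5.png

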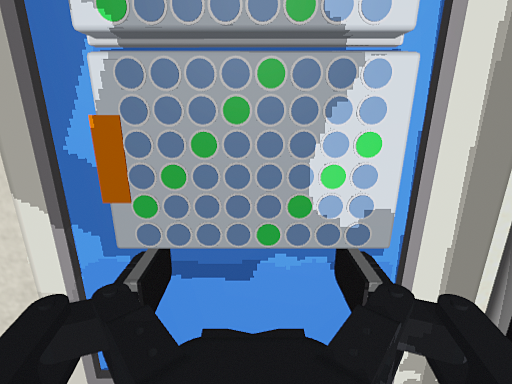

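The fingers now press the plate's near side (row 248) and it is square to them. A thin blue strip remains at row ~47. Continuing gently.

```bash
python3 -m crank '[{"dp":[-1,0,0],"roll":0,"gripper":0},{"dp":[-2,0,0],"roll":0,"gripper":0},{"dp":[-3,0,0],"roll":0,"gripper":0},{"dp":[-3.5,0,0],"roll":0,"gripper":0},{"dp":[-3.5,0,0],"roll":0,"gripper":0}]';python3 -m crank '[{"dp":[-1,0,0],"roll":0,"gripper":0},{"dp":[-1,0,0],"roll":0,"gripper":0}]'; python3 -m crank '[{"dp":[-1,0,0],"roll":0,"gripper":0},{"dp":[-1,0,0],"roll":0,"gripper":0}]';python3 - <<'E'
from h import *
s=ctrl.sense();print(s["eef_pos"],s["force"])
w=eyes.capture("wrist")
cv2.imwrite("pics/w6.png",cv2.resize(w["color"][0:270,60:440],None,fx=2,fy=2)[...,::-1])
E
```

```text
time_s: 9.67
eef_pos: [490.2, -56.6, 58.9]
ee_rot: [-0.496, 0.496, -0.504, 0.504]
force: [-0.0, -2.4, 0.7]
grip_width: 1.0
time_s: 9.83
eef_pos: [490.3, -56.5, 59.0]
ee_rot: [-0.495, 0.496, -0.503, 0.505]
force: [-1.7, -9.1, 0.6]
grip_width: 1.002
time_s: 10.0
eef_pos: [490.3, -56.5, 59.1]
ee_rot: [-0.495, 0.497, -0.503, 0.505]
force: [-2.0, -15.5, 0.7]
grip_width: 0.996
[490.33003044 -56.50230133  59.14640801] [ -1.99453259 -15.49090502   0.70802361]
```

View pics/w6.png

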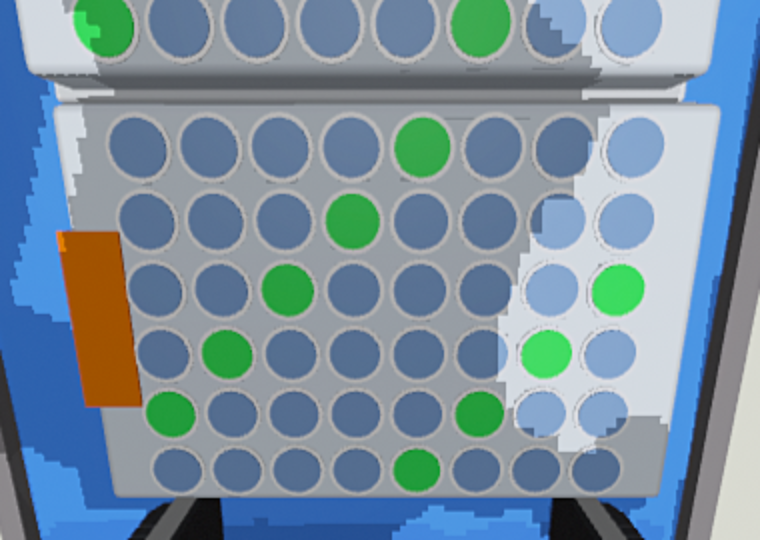

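The plates are flush with no blue between them and parallel, and the push-back at contact was 15 N. Now backing off and rising towards the bar.

```bash
python3 -m crank '[{"dp":[8,0,0],"roll":0,"gripper":0},{"dp":[24,0,0],"roll":0,"gripper":0},{"dp":[24,38,0],"roll":0,"gripper":0}]' >/dev/null 2>&1 & sleep 0; kill %1 2>/dev/null; python3 -c "
from h import *
s=ctrl.sense();print(s['time_s'],s['eef_pos'],s['force'])"
```

```text
10.05 [490.3164011  -56.51290654  59.11708986] [ -2.42485352 -16.05471669   0.47472253]
```

That command's last row had the wrong sign for up. I killed it before it ran, and the clock and pose are unchanged. Here is the correct move.

```bash
ps aux | grep -c "[c]rank"; python3 -m crank '[{"dp":[8,0,0],"roll":0,"gripper":0},{"dp":[24,0,0],"roll":0,"gripper":0},{"dp":[24,-38,0],"roll":0,"gripper":0},{"dp":[24,-78,0],"roll":0,"gripper":0},{"dp":[24,-118,0],"roll":0,"gripper":0},{"dp":[24,-158,0],"roll":0,"gripper":0},{"dp":[24,-198,0],"roll":0,"gripper":0},{"dp":[24,-238,0],"roll":0,"gripper":0},{"dp":[24,-278,0],"roll":0,"gripper":0},{"dp":[24,-318,0],"roll":0,"gripper":0}]';python3 -m crank '[{"dp":[-26,-20,25],"roll":0,"gripper":0},{"dp":[-52,-20,55],"roll":0,"gripper":0},{"dp":[-74,-20,80],"roll":0,"gripper":0},{"dp":[-74,-20,80],"roll":0,"gripper":0},{"dp":[-74,-20,80],"roll":0,"gripper":0}]'
python3 - <<'E'
from h import *
s=ctrl.sense();print(s["eef_pos"],s["joints"].round(2))
w=eyes.capture("wrist");t=eyes.capture("top")
for p in(w,t):
  for d in models.spot_point(p,"screen_grip")[:2]: print(d, onz(p,d["centre"],325).round(1))
for d in models.spot_point(t,"loose_plate")[:2]+models.spot_point(t,"seated_plate")[:1]: print(d["confidence"],onz(t,d["centre"],70))
print(proj(w,[643,-7,325]))
E
```

```text
0
time_s: 10.88
eef_pos: [489.1, -77.9, 378.9]
ee_rot: [0.496, -0.496, 0.504, -0.504]
force: [-0.5, -0.3, 1.1]
grip_width: 1.001
time_s: 11.3
eef_pos: [571.5, -4.8, 395.6]
ee_rot: [0.496, -0.497, 0.505, -0.503]
force: [0.0, -0.8, 0.4]
grip_width: 0.995
[571.50789439  -4.81267828 395.57725063] [-0.21  0.38  0.99  0.    1.78 -0.2 ]
{'centre': [342.5, 210.9], 'confidence': 0.7} [642.7 -13.2 325. ]
0.7 [ 685.3063527  -215.95349885   70.        ]
0.7 [552.30725671 236.17676404  70.        ]
[343.46527453 203.69624246]
```

```bash
python3 -m crank '[{"dp":[1,0,30],"roll":0,"gripper":0},{"dp":[2,0,60],"roll":0,"gripper":0},{"dp":[2,0,71],"roll":0,"gripper":0},{"dp":[2,0,71],"roll":0,"gripper":0},{"dp":[2,30,71],"roll":0,"gripper":0},{"dp":[2,45,71],"roll":0,"gripper":0},{"dp":[2,45,71],"roll":0,"gripper":0}]'
python3 - <<'E'
from h import *
s=ctrl.sense();T=tool(s);print(s["eef_pos"],s["force"])
w=eyes.capture("wrist")
for d in models.spot_point(w,"screen_grip")[:2]: print(d, onz(w,d["centre"],325).round(1))
print(proj(w,[643,-7,325]),[proj(w,s['eef_pos']+T@np.array([x,-17,z])).round() for x in(-11,11) for z in(-42.5,42.5)])
cv2.imwrite("pics/w7.png",w["color"][...,::-1])
E
```

```text
time_s: 12.18
eef_pos: [640.5, -9.1, 349.1]
ee_rot: [0.495, -0.497, 0.506, -0.503]
force: [-0.3, 0.5, 0.8]
grip_width: 0.999
[640.48101529  -9.09103887 349.13817189] [-0.34062451  0.5053075   0.8234205 ]
{'centre': [259.6, 228.8], 'confidence': 0.92} [643.6 -10.9 325. ]
{'centre': [161.0, 268.0], 'confidence': 0.36} [576.4 -39.  325. ]
[258.6579635  223.22145667] [array([169., 240.]), array([341., 240.]), array([173., 279.]), array([337., 279.])]
```

View pics/w7.png

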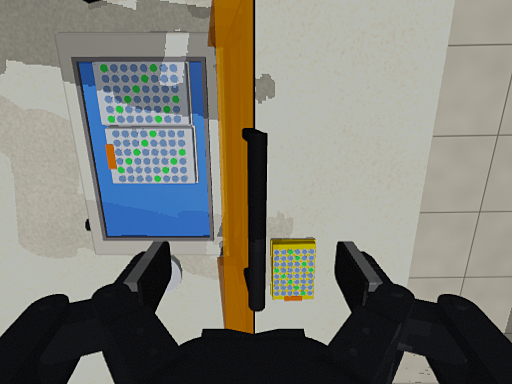

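The bar lies at column ~257, rows 130–308, centred between the fingers (columns 169–341), and the plates still look flush. Two wrist positions agree with the bar at x≈643, z≈325. Lowering over it and closing.

```bash
python3 -m crank '[{"dp":[0,20,1],"roll":0,"gripper":0},{"dp":[0,38,2],"roll":0,"gripper":0},{"dp":[0,48,2],"roll":0,"gripper":0},{"dp":[0,48,2],"roll":0,"gripper":0},{"dp":[0,48,2],"roll":0,"gripper":80},{"dp":[0,48,2],"roll":0,"gripper":140},{"dp":[0,48,2],"roll":0,"gripper":180},{"dp":[0,48,2],"roll":0,"gripper":200}]' 40; python3 -m crank '[{"dp":[0,0,0],"roll":0,"gripper":255},{"dp":[0,0,0],"roll":0,"gripper":255},{"dp":[0,0,0],"roll":0,"gripper":255},{"dp":[0,0,0],"roll":0,"gripper":255}]' 40
```

```text
time_s: 12.95
eef_pos: [644.1, -9.0, 304.9]
ee_rot: [-0.496, 0.495, -0.504, 0.505]
force: [-0.4, -0.3, -0.3]
grip_width: 0.454
time_s: 13.28
eef_pos: [643.0, -9.0, 304.3]
ee_rot: [0.495, -0.496, 0.505, -0.504]
force: [-7.7, -0.4, 2.2]
grip_width: 0.121
```

```bash
python3 -m crank '[{"dp":[0,0,0],"roll":0,"gripper":255},{"dp":[0,0,0],"roll":0,"gripper":255},{"dp":[0,0,0],"roll":0,"gripper":255}]' 60
python3 - <<'E'
from h import *
s=ctrl.sense();p=s["eef_pos"]
yaw=-.016;R=np.array([[np.cos(yaw),-np.sin(yaw)],[np.sin(yaw),np.cos(yaw)]])
b=R.T@(p[:2]-[493.65,-4.76]);print("box xy",b)
for a in np.arange(1.75,0.7,-.0965): print(round(a,3),"dz",round(-233*np.cos(a)+233*np.cos(1.75),1),"dy",round(-(233*np.sin(a)-233*np.sin(1.75)),1))
E
```

```text
time_s: 13.53
eef_pos: [643.0, -9.0, 304.3]
ee_rot: [0.495, -0.496, 0.505, -0.504]
force: [-7.3, 0.5, 3.5]
grip_width: 0.116
box xy [149.37638727  -1.83725594]
1.75 dz 0.0 dy -0.0
1.654 dz -22.3 dy -2.9
1.557 dz -44.7 dy -3.7
1.46 dz -67.2 dy -2.3
1.364 dz -89.4 dy 1.2
1.267 dz -111.1 dy 6.9
1.171 dz -132.2 dy 14.6
1.074 dz -152.5 dy 24.4
0.978 dz -171.7 dy 36.0
0.881 dz -189.7 dy 49.5
0.785 dz -206.4 dy 64.6
```

The grip is stable on the bar (opening 0.116). First part of the arc, slowly.

```bash
python3 -m crank '[{"dp":[0,-0.5,-4],"roll":0,"gripper":255},{"dp":[0,-1.5,-9],"roll":0,"gripper":255},{"dp":[0,-2.3,-15],"roll":0,"gripper":255},{"dp":[0,-2.9,-22],"roll":0,"gripper":255},{"dp":[0,-3.3,-30],"roll":0,"gripper":255},{"dp":[0,-3.6,-37],"roll":0,"gripper":255},{"dp":[0,-3.7,-45],"roll":0,"gripper":255},{"dp":[0,-3.7,-45],"roll":0,"gripper":255}]'
python3 - <<'E'
from h import *
w=eyes.capture("wrist")
for d in models.spot_point(w,"screen_grip")[:2]: print(d, proj(w,[598,-7,331]))
t=eyes.capture("top")
for d in models.spot_point(t,"screen_grip")[:2]: print(d, proj(t,[598,-7,331]))
s=eyes.capture("scene")
for d in models.spot_point(s,"screen_grip")[:2]: print(d, proj(s,[598,-7,331]))
E
```

```text
time_s: 14.2
eef_pos: [598.0, -8.3, 308.9]
ee_rot: [-0.496, 0.495, -0.504, 0.505]
force: [0.9, -0.3, 6.9]
grip_width: 0.118
{'centre': [253.7, 266.1], 'confidence': 0.56} [255.23018921 263.33649373]
{'centre': [178.6, 182.8], 'confidence': 0.17} [296.44358214 138.16068966]
{'centre': [211.5, 118.0], 'confidence': 0.67} [213.36427754 116.31614973]
```

```bash
python3 -m crank '[{"dp":[0,0.3,-9.1],"roll":0,"gripper":255},{"dp":[0,0.9,-17.9],"roll":0,"gripper":255},{"dp":[0,1.9,-26.9],"roll":0,"gripper":255},{"dp":[0,3.3,-35.7],"roll":0,"gripper":255},{"dp":[0,4.9,-44.6],"roll":0,"gripper":255},{"dp":[0,7,-53.5],"roll":0,"gripper":255},{"dp":[0,9.3,-62],"roll":0,"gripper":255},{"dp":[0,12,-70.7],"roll":0,"gripper":255},{"dp":[0,15,-79],"roll":0,"gripper":255},{"dp":[0,18.3,-87.5],"roll":0,"gripper":255}]'; python3 -c "
import math
a0=1.171
print([(round(a,3),round(233*(math.sin(a0)-math.sin(a)),1),round(233*(math.cos(a0)-math.cos(a)),1)) for a in [a0-.0429*k for k in range(1,10)]])"
```

```text
time_s: 15.33
eef_pos: [511.1, -6.8, 289.6]
ee_rot: [-0.496, 0.496, -0.504, 0.505]
force: [-0.7, -1.0, 4.1]
grip_width: 0.118
[(1.128, 4.1, -9.1), (1.085, 8.6, -18.1), (1.042, 13.4, -26.8), (0.999, 18.6, -35.3), (0.957, 24.2, -43.6), (0.914, 30.2, -51.6), (0.871, 36.4, -59.4), (0.828, 43.0, -66.9), (0.785, 50.0, -74.1)]
```

```bash
python3 -m crank '[{"dp":[0,4.1,-9.1],"roll":0,"gripper":255},{"dp":[0,8.6,-18.1],"roll":0,"gripper":255},{"dp":[0,13.4,-26.8],"roll":0,"gripper":255},{"dp":[0,18.6,-35.3],"roll":0,"gripper":255},{"dp":[0,24.2,-43.6],"roll":0,"gripper":255},{"dp":[0,30.2,-51.6],"roll":0,"gripper":255},{"dp":[0,36.4,-59.4],"roll":0,"gripper":255},{"dp":[0,43,-66.9],"roll":0,"gripper":255},{"dp":[0,48,-72],"roll":0,"gripper":255},{"dp":[0,50,-74.1],"roll":0,"gripper":255}]'; python3 -m crank '[{"dp":[0,0,0],"roll":0,"gripper":255},{"dp":[0,0,0],"roll":0,"gripper":255},{"dp":[0,0,0],"roll":0,"gripper":255}]'
python3 - <<'E'
from h import *
S=ctrl.sense();print(S["eef_pos"])
yaw=-.016;R=np.array([[np.cos(yaw),-np.sin(yaw)],[np.sin(yaw),np.cos(yaw)]])
b=R.T@(S["eef_pos"][:2]-[493.65,-4.76]);print("grip rel hinge",108-b[0],S["eef_pos"][2]+22-98)
s=eyes.capture("scene");print([ (d["centre"],d["confidence"]) for d in models.spot_point(s,"screen_grip")[:2]],proj(s,[*S["eef_pos"][:2],263]))
w=eyes.capture("wrist");print([ (d["centre"],d["confidence"]) for d in models.spot_point(w,"screen_grip")[:2]],proj(w,[*S["eef_pos"][:2],263]))
for y in(-146,146):
  for r in(0,195):
    for a in(.785,):
      X=[108-r*np.cos(a),y];W=np.r_[R@X+[493.65,-4.76],98+r*np.sin(a)];print(y,r,proj(s,W).round())
a=s["color"][80:270,150:390];b2=w["color"]
v=np.zeros((570,800,3),np.uint8);A=cv2.resize(a,(505,400),interpolation=2);v[:400,:505]=A;B=cv2.resize(b2,(290,218));v[:218,508:798]=B
cv2.imwrite("pics/f.png",v[:400,...,::-1])
E
```

```text
time_s: 16.17
eef_pos: [436.0, -5.6, 238.8]
ee_rot: [0.495, -0.496, 0.505, -0.504]
force: [-5.1, -0.8, 5.0]
grip_width: 0.116
time_s: 16.42
eef_pos: [436.5, -5.6, 239.3]
ee_rot: [0.495, -0.496, 0.505, -0.504]
force: [-7.5, 0.1, 7.0]
grip_width: 0.113
[436.47719351  -5.56689235 239.32835346]
grip rel hinge 165.1525788004583 163.3283534600606
[([275.2, 121.1], 0.74)] [277.41667352 119.64688182]
[] [255.11141238 267.44141517]
-146 0 [197. 160.]
-146 195 [239. 103.]
146 0 [248. 233.]
146 195 [302. 169.]
```

View pics/f.png

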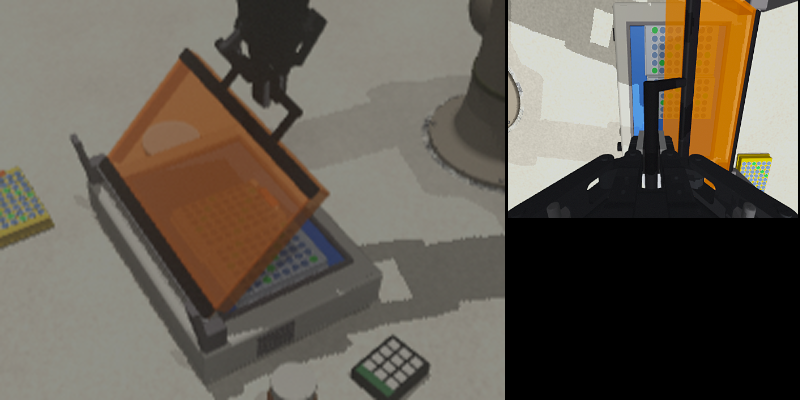

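The picture shows the hood open with its corners where 45° predicts: (185,50) and (325,192) in the crop against (187,48) and (320,187) expected. The bar is between the fingers. Handing in while holding.

```bash
python3 -m crank '[{"dp":[0,0,0],"roll":0,"gripper":255},{"dp":[0,0,0],"roll":0,"gripper":255},{"dp":[0,0,0],"roll":0,"gripper":255},{"dp":[0,0,0],"roll":0,"gripper":255}]'; python3 -c "
from rig import ctrl
s=ctrl.sense();print(s['eef_pos'],abs(s['dq']).max());print(ctrl.finish_job())"
```

```text
time_s: 16.95
eef_pos: [436.5, -5.5, 239.3]
ee_rot: [0.495, -0.496, 0.505, -0.504]
force: [-6.3, -1.5, 5.7]
grip_width: 0.117
[436.49041206  -5.54869582 239.32443571] 0.0011712476066859387
the job is handed in; nothing more can be done
None
```

I slid the orange-tagged plate flush against the plate at the left kerb. Then I took the screen by its bar, brought it forward in small steps along its arc, and handed the job in at about 17 s while holding it at 45°.

**Last checks**
- **Plates:** The wrist picture after the push showed them parallel with no blue between them. The push stopped against about 15 N of resistance. They still looked flush in the next picture, before I took the bar.
- **Screen:** The bar's position relative to the hinge gives about 0.78 rad against the 0.785 asked. The hood's corners in the scene picture are within about 3 px of where 45° predicts.
- **Hold:** The arm was still, with a steady force of about 9 N, and the grip opening stayed at 0.117.
- **Bystanders and yellow look-alike:** I never moved the arm low near the bottle, dish, counter or yellow plate. I did not re-measure their positions at the end.

**What failed or disagreed**
- **First push:** It passed over the plate without touching it. The open fingertips measured about 17 mm behind the TCP, not about 9 mm ahead as the description implied. I corrected for this and pushed again.
- **Mistyped row:** One row would have moved the arm down instead of up. I stopped it before the arm moved.
- **Networks at the end:** The bar was not detected in the last wrist picture. In the last top view I checked, the only loose-plate report was the yellow look-alike. I relied on the pictures and the geometry instead.

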